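Set the cheese cutter's portion gauge and bring the block up to it

ROBOT

A 6-joint arm with a two-finger parallel gripper is mounted at the origin on the work surface. World frame = base frame: x ahead of the robot, y to its left, z up, the work surface at z = 0. Lengths are in m, angles in rad, forces in N, time in s.
With the tool pointing down it reaches from about 0.3 to 0.875 m from the base axis. Payload 6.4 kg.
Tool frame: the origin (TCP) lies between the finger pads; the fingertips stand 11 mm ahead of it and the grasp point (between the pads) lies 8 mm behind it (ctrl.tcp_to_tips is the distance from the TCP to the fingertips, in m); x points along the fingers, z is the direction in which the jaws open and shut, and the axes are right-handed (so a half turn about x gives the same grasp; the last joint's range is limited). The gripper opens to 85 mm and grips with 20 to 120 N. Pads are 22 mm wide; open, the fingers measure 114 mm over their backs; the gripper's body (76 mm by 85 mm) begins 54 mm behind the grasp point. The pads swing forward as they close: fully open they stand 13 mm farther back than shut.
Start: joints at [-1.444, 0.181, 1.607, -0, 1.354, -0.206], TCP at [0.188, -0.543, 0.242] pointing down, gripper open.
Joint ranges: [-2.99, 2.99], [-0.89, 2.07], [0.3, 2.58], [-1.14, 4.28], [0, 2.63], [-3.12, 3.12]. Speed limits (rad/s): [2.57, 2.57, 3.01, 3.14, 3.14, 3.14].

INTERFACE

Orientations are given as a unit quaternion [w, x, y, z].
In Python, from bench import ctrl, eyes, hand_in gives the robot as it stands. The module is installed in compiled form; this text tells all that it offers.
- The arm moves only by the tool step_arm, never from a script. Its arguments are lists of equal length, an entry for each row: "xyz": the shift along the world's x, y, z in mm, a list of three; "spin": the turn about the world's z in rad; "fingers": the opening in per cent of the stroke, from 0 (shut) to 100 (fully open). A call has 1 to 10 rows; each row is the pose to reach, as a shift and turn from the pose commanded when the call began; what a row does not reach only later rows make up. A row lasts 1/10 s, in which the tool goes at most 50 mm and 8.59 degrees, less where a joint would pass 70% of its speed; a pose out of reach is approached as far as the arm can. A call with a gripper value outside its range is refused whole. The fingers move at their own pace and stop on an object; the grip force is fixed at half the most. Time passes only in rows, so rows that repeat a pose let the fingers close. It gives the time, the measured TCP pose, the force and the opening at its end, in the units of the state.
- ctrl.get_obs(): the state, without advancing time (a new reading comes with each control period).
- eyes.camera(name): name is "scene" or "top"; returns the picture (384x512x3 uint8, red, green, blue); there is no depth.
- eyes.camera_model(name): a dict with "vertical_fov" (degrees; the focal length in pixels is half the picture's height over the tangent of half this angle, whatever the lens; pixels are square), "cx", "cy" (the principal point, pixels), "pose" (4x4, takes a point from camera to world coordinates). Camera axes: x right, y up, looking along -z (the intrinsics and any distortion apply to the point x, -y, -z); pixel columns grow to the right and rows downward; lengths in m; the calibration is good to about 2 mm. A picture is of the moment at which its call begins. camera_model takes no time and is no camera call.
- hand_in(): hands the job in, once; it reports no verdict.
The state is a dict: "time_s": time; "q": joint angles; "dq": joint speeds; "joint_efforts": joint torques, N m; "eef_pos": TCP position; "eef_rot": TCP orientation; "wrist_force": force on the tool from outside, world axes, zero at the start; "torque": the same for the moment, N m; "opening": opening from 0.0 (shut) to 1.0 (fully open).
Only numpy, scipy, OpenCV 4.12 (cv2) and the standard library are available. Lean on these libraries where they do the work, as an engineer would, in place of code of your own. Each camera call takes 0.05 s, during which the arm holds its last target.

TASK

Set the wire cheese cutter for tonight's portion: press down the middle of the portion gauge's thumb key to free its brake, keep it down while you push the gauge along its rail right up to the clamped stop, then let go so that the brake holds it there. Then push the block of cheese along the board until its end rests squarely against the gauge plate, with the gauge still at the stop. Use only the fingertips to press and push: pick nothing up, do not force the gauge along while its brake is on, and leave the other things where they are.

Things in the scene. Friction and masses are not known exactly. Their poses are not given: they have to be found in the camera images.
- cutter: Wire cheese cutter, fixed: white board on feet, own x -115 to +110 mm, y -200 to +245, top 30 mm above the table. Origin: on the table under the middle of the wire slot, a black line along x at y = 0. z up; y runs along the board, + from the cheese's side to the gauge's; x points away from the robot (yaw within 0.22 rad). A steel back fence, 14 mm high, runs along y, near face at x = +64.
- bow_pivot (a point): Pivot of the steel wire bow at the back of the board (cutter x +95 mm, y 0, 55 mm above the table). The bow is fixed, swung up and back in the plane y = 0: from here it rises to the end of its black handle at x +230, 248 mm above the table, 20 mm thick at most.
- gauge (a joint): The portion gauge's place on its rail, m: distance along the cutter's +y from the wire to the face of the gauge plate, 0 to 0.155; starts at 0.11 to 0.15. The steel rail runs along y at cutter x = -85 mm, top 52 mm above the table, y -8 to +233. With the key held down the gauge slides at about 2 N; with the key up its brake holds against 20 N and more.
- key (a joint): The gauge's thumb key, m downward: about 0 is up (brake on), 0.005 fully down. Sprung, it works the brake: the force to press it rises to about 7 N over the first 1.5 mm as the brake lets go, then to about 9 N fully down. The brake is free once the key is 2 mm down; press 3 mm or more to be clear. Let go, it springs up.
- key_top (a point): Middle of the floor of the thumb key's shallow well, the spot to press; 78 mm above the table with the key up. Moves with gauge and key. The black key is 60 mm along the rail, 34 mm wide, with a ridge 5 mm high and 6 mm thick across each end (well 48 mm long); a fingertip in the well may push on a ridge. It sits in an aluminium saddle 76 mm along the rail, 48 mm wide, top 70 mm above the table.
- gauge_end (a point): Middle of the saddle's end face that faces the cheese, the face that comes to rest against the stop: 38 mm from key_top along the cutter's -y, 58.5 mm above the table. Axes as the cutter.
- gauge_face (a point): On the face of the gauge plate that the cheese is to rest against, at the cutter's x = +24, 60 mm above the table, level in y with gauge_end. The steel plate is 5 mm thick, spans cutter x -61 to +60 mm and stands 33 to 75 mm above the table. Axes as the cutter.
- stop_face (a point): Middle of the face of the clamped stop that the gauge is to reach, 58.5 mm above the table, 30 to 65 mm from the wire in +y, always on the gauge's -y side. The stop is a steel block 40 mm wide, 20 mm along the rail, clamped immovably by an upright knurled brass screw (18 mm across, top 80 mm above the table). Axes as the cutter.
- cheese: Block of hard cheese with a brown rind, 60 mm wide (its x), 130 mm long (its y) and 60 mm high, 0.35 to 0.65 kg, loose, lying on the board near the back fence on the -y side of the wire, within 0.1 rad of straight. Origin: centre of its underside, 30 mm above the table. z up.
- cheese_end (a point): Centre of the cheese's end face that is to come against the gauge plate (its +y end), 30 mm above the board.
- cheese_back (a point): Centre of the cheese's other end face (its -y end), 30 mm above the board: the face to push.
- ring: Bystander: steel plating ring, 48 mm across, 38 mm high, standing on the board in front of the cheese. Origin: centre of its underside.
- tweezers: Bystander: steel plating tweezers, 210 mm long, 7 mm high, lying on the table in front of the cutter. Origin: near its middle, on the table; x along it.
- ramekin: Bystander: small white sauce bowl, 80 mm across, 42 mm high, on the table past the cutter's gauge end. Origin: centre of its underside.
- squeeze: Bystander: pale squeeze bottle, 54 mm across, 150 mm high, on the table on the left. Origin: centre of its underside.
- tin_a: Bystander: shallow round metal tin, 91 mm across, 21 mm high, on the table on the right. Origin: centre of its underside.
- tin_b: Bystander: the same kind of tin, standing on tin_a.
- mill: Bystander: wooden pepper mill, 54 mm across, 168 mm high, on the table on the right. Origin: centre of its underside.
Not all that is in view belongs to the job. What is shaped like the cheese but purple or turquoise is not meant.

How it is judged:
By the outcome, as a careful person would: the job done as asked, in the order asked, and still so for the second after the job is handed in, with the robot touching nothing.
It also fails if it takes over 54 s, if anything falls off the work surface, if the arm or the gripper's body presses on something with over 40 N, if the wrist force passes 120 N, or if a joint passes its speed limit or range.

## Working session

There is one attempt and no reset: what is moved stays moved. The work goes in short steps, Python scripts to look and compute and a tool call to move; the robot and the scene stay as the last step left them, time stands still between calls to the robot, and variables do not carry over. Pictures are saved under pics/ and viewed, and the job is handed in when it is done.

Besides the shell and the picture viewer there is one more tool, called after ">>>" as name(argument=value, ...), one argument or row to a line, values as JSON. step_arm: Moves the arm, as the interface text tells. Its arguments: {"type":"object","properties":{"xyz":{"type":"array"},"spin":{"type":"array"},"fingers":{"type":"array"}},"required":["xyz","spin","fingers"]}

```bash
mkdir -p pics
cat > h.py <<'E'
import numpy as np, cv2
from bench import ctrl, eyes, hand_in
def snap(n,tag):
    im=eyes.camera(n); cv2.imwrite(f'pics/{tag}_{n}.png',cv2.cvtColor(im,cv2.COLOR_RGB2BGR)); return im
E
python3 - <<'E'
from h import *
for n in('scene','top'):
    im=snap(n,'a'); m=eyes.camera_model(n); print(n,m,im.shape)
print(ctrl.get_obs())
E
```

```text
scene {'vertical_fov': 46.5198850970647, 'cx': 256.4102148922101, 'cy': 192.2921064434288, 'pose': array([[ 8.89684526e-01, -3.23007987e-01,  3.22687596e-01,
         1.00846846e+00],
       [ 4.56575373e-01,  6.28468354e-01, -6.29735227e-01,
        -9.31510789e-01],
       [ 6.10565655e-04,  7.07596897e-01,  7.06616062e-01,
         1.12957035e+00],
       [ 0.00000000e+00,  0.00000000e+00,  0.00000000e+00,
         1.00000000e+00]])} (384, 512, 3)
top {'vertical_fov': 56.402064618790014, 'cx': 259.1854451652097, 'cy': 190.82296564298446, 'pose': array([[-0.02903683,  0.99396052, -0.10582696,  0.38891657],
       [-0.99943957, -0.02710556,  0.01964248,  0.02788202],
       [ 0.01665535,  0.10633801,  0.99419054,  1.44784113],
       [ 0.        ,  0.        ,  0.        ,  1.        ]])} (384, 512, 3)
{'time_s': 0.1, 'q': array([-1.44433736e+00,  1.81484908e-01,  1.60789385e+00, -3.06767856e-05,
        1.35378923e+00, -2.06264281e-01]), 'dq': array([-3.58270201e-05, -2.47747427e-03, -1.37274310e-03, -4.17207394e-04,
       -1.80684072e-03,  2.06306834e-03]), 'joint_efforts': array([ 1.94046734e-04, -4.45881736e+01, -3.52236128e+01, -3.14826138e-04,
        4.26128317e-03,  9.39328146e-06]), 'eef_pos': array([ 0.18777164, -0.54297702,  0.24147085]), 'eef_rot': array([ 0.57551014,  0.41069925,  0.57628132, -0.40989516]), 'wrist_force': array([ 0.82975653,  0.05185859, -0.70305986]), 'torque': array([ 0.02650503, -0.03599866, -0.08673999]), 'opening': 1.0029351683808618}
```

View pics/a_scene.png

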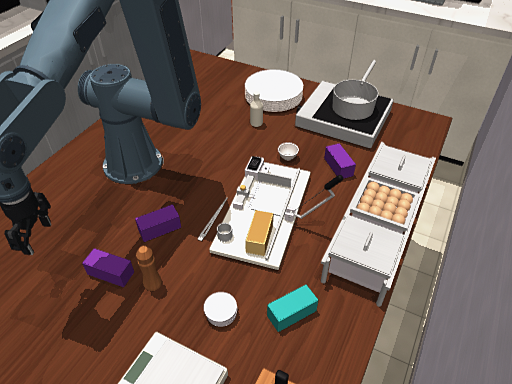

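View pics/a_top.png

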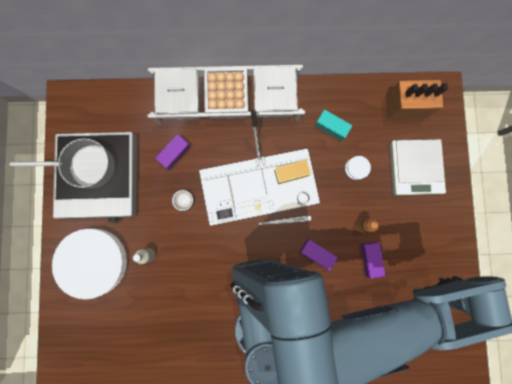

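Run:
```python
import cv2
a=cv2.imread('pics/a_top.png'); c=a[100:250,170:400]; cv2.imwrite('pics/a_topz.png',cv2.resize(c,None,fx=3.4,fy=3.4,interpolation=cv2.INTER_CUBIC))
a=cv2.imread('pics/a_scene.png'); c=a[90:260,120:360]; cv2.imwrite('pics/a_scenez.png',cv2.resize(c,None,fx=3.3,fy=3.3,interpolation=cv2.INTER_CUBIC))
```

```text
(no output)
```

View pics/a_topz.png

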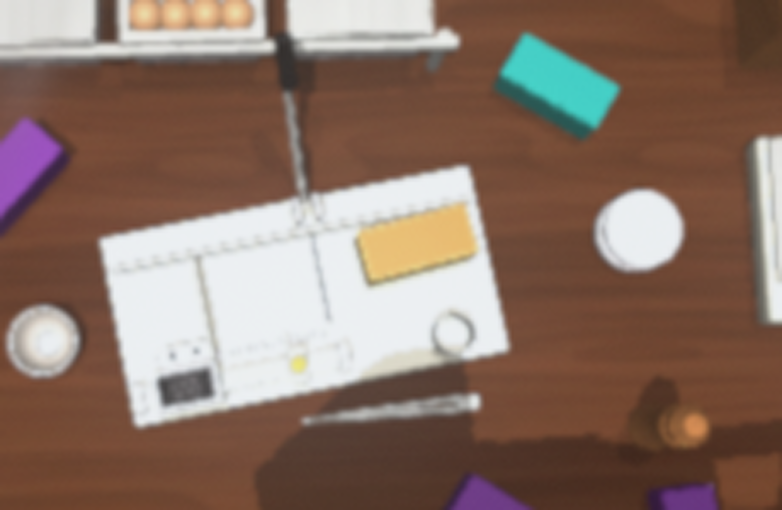

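View pics/a_scenez.png

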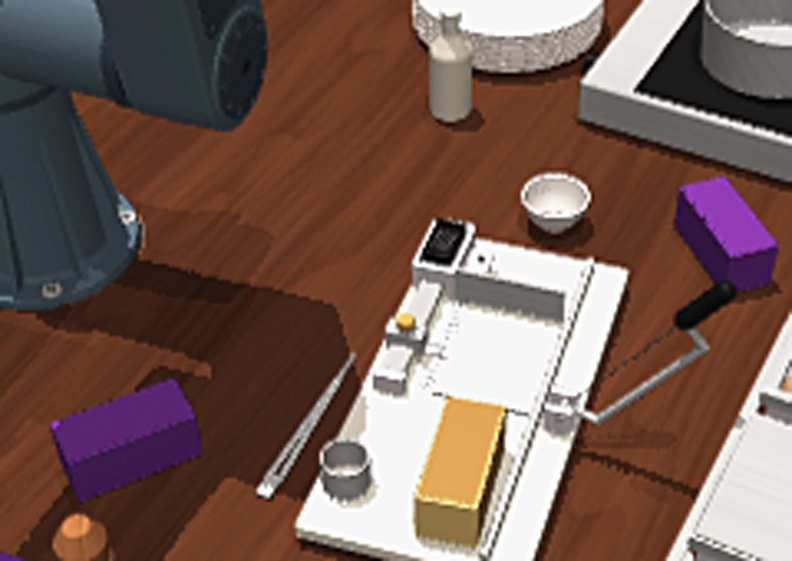

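```bash
cat >> h.py <<'E'
def ray(n,px):
    m=eyes.camera_model(n); f=192/np.tan(np.radians(m['vertical_fov']/2)); P=m['pose']
    d=np.array([(px[0]-m['cx'])/f,-(px[1]-m['cy'])/f,-1.]); return P[:3,3],P[:3,:3]@d
def onz(n,px,z):
    o,d=ray(n,px); return o+d*(z-o[2])/d[2]
def proj(n,p):
    m=eyes.camera_model(n); f=192/np.tan(np.radians(m['vertical_fov']/2)); P=m['pose']
    c=P[:3,:3].T@(np.asarray(p)-P[:3,3]); return np.array([m['cx']+f*c[0]/-c[2], m['cy']-f*c[1]/-c[2]])
def tri(a,b):
    (o1,d1),(o2,d2)=ray('scene',a),ray('top',b)
    d1/=np.linalg.norm(d1);d2/=np.linalg.norm(d2)
    A=np.stack([d1,-d2],1); t=np.linalg.lstsq(A,o2-o1,rcond=None)[0]
    p,q=o1+d1*t[0],o2+d2*t[1]; return (p+q)/2,np.linalg.norm(p-q)
def blobs(im,lo,hi,box,minA=4):
    hsv=cv2.cvtColor(im,cv2.COLOR_RGB2HSV); m=cv2.inRange(hsv,lo,hi); k=np.zeros_like(m); x0,y0,x1,y1=box; k[y0:y1,x0:x1]=m[y0:y1,x0:x1]
    cs,_=cv2.findContours(k,cv2.RETR_EXTERNAL,cv2.CHAIN_APPROX_NONE)
    return sorted([c for c in cs if len(c)>=minA],key=cv2.contourArea,reverse=True),k
E
python3 - <<'E'
from h import *
t=cv2.cvtColor(cv2.imread('pics/a_top.png'),cv2.COLOR_BGR2RGB); s=cv2.cvtColor(cv2.imread('pics/a_scene.png'),cv2.COLOR_BGR2RGB)
cs,k=blobs(t,(0,0,150),(180,60,255),(195,145,325,228))
k2=k.copy()
hull=cv2.convexHull(cs[0]); r=cv2.minAreaRect(hull); B=cv2.boxPoints(r)
q=cv2.approxPolyDP(hull,6,True)[:,0]; print('board',B,q)
for p in B: print(onz('top',p,.03).round(4))
cs,k=blobs(t,(10,90,120),(28,255,255),(250,150,325,195))
r=cv2.minAreaRect(cs[0]);C=cv2.boxPoints(r);print('cheese',C,cv2.contourArea(cs[0]))
for p in C: print(onz('top',p,.09).round(4))
cs,k=blobs(t,(0,0,0),(180,255,95),(212,200,238,222))
for c in cs[:2]: r=cv2.minAreaRect(c); print('key',r, onz('top',r[0],.08).round(4))
for im,n,b in((t,'top',(240,195,275,215)),(s,'scene',(230,180,255,195))):
    cs,k=blobs(im,(15,70,100),(35,255,255),b,1); M=np.argwhere(k)[:,::-1].mean(0); print('brass',n,M)
    if n=='top':m0=M
    else: print(tri(M,m0))
cs,k=blobs(s,(0,0,0),(180,255,80),(245,155,268,172))
for c in cs[:2]: print('key scene',cv2.minAreaRect(c))
E
```

```text
board [[197.65694 169.43382]
 [308.32227 146.79771]
 [319.8166  202.99205]
 [209.15125 225.62816]] [[307 149]
 [318 203]
 [209 224]
 [199 170]]
[0.6325 0.2432 0.03  ]
[ 0.7135 -0.2041  0.03  ]
[ 0.4846 -0.24    0.03  ]
[0.4076 0.2006 0.03  ]
cheese [[274.3615  167.9923 ]
 [305.83844 159.40767]
 [309.8769  174.21535]
 [278.39996 182.79997]] 453.0
[ 0.6201 -0.0598  0.09  ]
[ 0.6504 -0.1825  0.09  ]
[ 0.5923 -0.1955  0.09  ]
[ 0.5623 -0.0734  0.09  ]
key ((219.0, 214.5), (5.0, 4.0), 90.0) [0.448  0.1565 0.08  ]
key ((229.5, 212.50003051757812), (5.692099571228027, 2.5298221111297607), 71.56504821777344) [0.4545 0.1164 0.08  ]
brass top [257.38461538 206.61538462]
brass scene [242.5   186.875]
(array([0.47395227, 0.00926566, 0.07591551]), np.float64(0.0006982122598737641))
key scene ((253.92242431640625, 163.18104553222656), (9.454065322875977, 14.312403678894043), 23.198589324951172)
```

```bash
cat >> h.py <<'E'
def edge(im,a,b,half=5,chan=None,m0=.1,m1=.9,n=40,sign=0):
    """strongest intensity step across segment a-b, subpixel; returns line (pt,dir,resid)"""
    g=(im.astype(np.float32).mean(2) if chan is None else im[...,chan].astype(np.float32))
    a=np.float32(a);b=np.float32(b);d=(b-a)/np.linalg.norm(b-a);nn=np.float32([-d[1],d[0]])
    ts=np.linspace(m0,m1,n); ss=np.arange(-half,half+.01,.25,dtype=np.float32); pts=[]
    for t in ts:
        p=a+(b-a)*np.float32(t); q=p+ss[:,None]*nn
        pr=cv2.remap(g,q[:,0].astype(np.float32)[None],q[:,1].astype(np.float32)[None],cv2.INTER_LINEAR)[0]
        gr=np.gradient(cv2.GaussianBlur(pr[None],(0,0),2)[0])
        gg=np.abs(gr) if sign==0 else np.maximum(gr*sign,0)
        i=gg.argmax(); w=gg[max(0,i-4):i+5]; s=(ss[max(0,i-4):i+5]*w).sum()/max(w.sum(),1e-6); pts.append(p+s*nn)
    pts=np.float32(pts); L=cv2.fitLine(pts,cv2.DIST_HUBER,0,.01,.01).ravel()
    r=(pts-L[2:])@np.float32([-L[1],L[0]])
    return L[2:],L[:2],float(np.median(abs(r)))
def isect(A,B):
    t=np.linalg.solve(np.stack([A[1],-B[1]],1),B[0]-A[0]); return A[0]+A[1]*t[0]
def quad(im,C,**k):
    E=[edge(im,C[i],C[(i+1)%4],**k) for i in range(4)]
    return np.array([isect(E[i-1],E[i]) for i in range(4)]),[round(e[2],2) for e in E]
E
python3 - <<'E'
from h import *
t=cv2.cvtColor(cv2.imread('pics/a_top.png'),cv2.COLOR_BGR2RGB); s=cv2.cvtColor(cv2.imread('pics/a_scene.png'),cv2.COLOR_BGR2RGB)
Q,r=quad(t,[[199,170],[307.5,149],[319,203],[209.5,225]],half=4); print(Q,r)
W=[onz('top',p,.03) for p in Q]; print(np.round(W,4)); print([round(np.linalg.norm(W[i]-W[i-1]),4) for i in range(4)])
W=np.array(W)
yv=(W[0]-W[1]+W[3]-W[2]); print('yaw from y', np.arctan2(-yv[0],yv[1])); xv=W[0]-W[3]+W[1]-W[2]; print('yaw x',np.arctan2(xv[1],xv[0]))
yaw=np.arctan2(-yv[0],yv[1]); R=np.array([[np.cos(yaw),-np.sin(yaw)],[np.sin(yaw),np.cos(yaw)]])
ctr=W[:,:2].mean(0); O=ctr-R@[-.0025,.0225]; print('O',O,yaw)
np.save('cut.npy',np.r_[O,yaw])
Cq,r=quad(t,[[274.4,168],[305.8,159.4],[309.9,174.2],[278.4,182.8]],half=3,chan=2); print('cheese',Cq,r)
V=np.array([onz('top',p,.09) for p in Cq]);print(V.round(4),[(R.T@(v[:2]-O)).round(4) for v in V])
def c2w(p): return np.r_[R@np.array(p[:2])+O,p[2]]
# overlay predicted check points
for name,p in dict(corner1=(.11,.245,.03),corner2=(.11,-.2,.03),c3=(-.115,-.2,.03),c4=(-.115,.245,.03),slotF=(-.0,0,.03),railend=(-.085,.233,.052)).items():
    print(name,proj('top',c2w(p)).round(1),proj('scene',c2w(p)).round(1))
p=np.array([.47395,.00927]);print('screw',R.T@(p-O))
for z,px in((.078,None),):
    print('brass@80 top',R.T@(onz('top',[257.4,206.6],.08)[:2]-O),'scene',R.T@(onz('scene',[242.5,186.9],.078)[:2]-O))
    print('key scene',R.T@(onz('scene',[253.9,163.2],.081)[:2]-O))
E
python3 - <<'E'
import cv2
a=cv2.imread('pics/a_top.png')[190:232,200:284]; cv2.imwrite('pics/b1.png',cv2.resize(a,None,fx=9,fy=9,interpolation=cv2.INTER_NEAREST))
a=cv2.imread('pics/a_scene.png')[145:215,225:315]; cv2.imwrite('pics/b2.png',cv2.resize(a,None,fx=8,fy=8,interpolation=cv2.INTER_NEAREST))
E
```

```text
[[198.67474 169.65048]
 [307.33975 147.89911]
 [319.56314 202.48363]
 [209.28189 225.41464]] [0.1, 0.09, 0.07, 0.03]
[[ 0.6315  0.2392  0.03  ]
 [ 0.709  -0.1999  0.03  ]
 [ 0.4866 -0.239   0.03  ]
 [ 0.4084  0.2001  0.03  ]]
[np.float64(0.2265), np.float64(0.4459), np.float64(0.2258), np.float64(0.446)]
yaw from y 0.17550628427234252
yaw x 0.17394075003778386
O [ 0.56528464 -0.02163212] 0.17550628427234252
cheese [[272.45956 166.41388]
 [305.95456 158.994  ]
 [310.7382  175.27676]
 [277.53586 184.3399 ]] [0.05, 0.05, 0.02, 0.06]
[[ 0.6264 -0.0527  0.09  ]
 [ 0.652  -0.183   0.09  ]
 [ 0.5881 -0.1987  0.09  ]
 [ 0.5565 -0.0698  0.09  ]] [array([ 0.0548, -0.0413]), array([ 0.0572, -0.174 ]), array([-0.0085, -0.1783]), array([-0.0171, -0.0459])]
corner1 [198.8 169.8] [310.4 170.6]
corner2 [307.2 148. ] [278.7 266.3]
c3 [319.5 202.4] [208.5 248.6]
c4 [209.4 225.2] [251.8 158.8]
slotF [264.4 184.3] [262.5 211.2]
railend [210.3 216.9] [258.5 157.8]
screw [-0.08453587  0.04637505]
brass@80 top [-0.08440514  0.04653008] scene [-0.0840971  0.0440922]
key scene [-0.08239253  0.16766698]
```

View pics/b1.png

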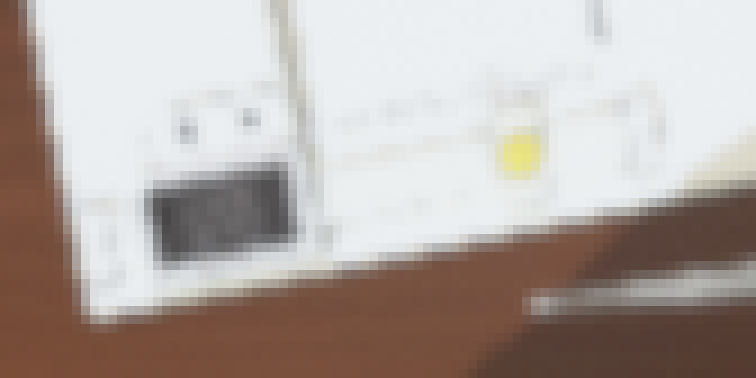

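View pics/b2.png

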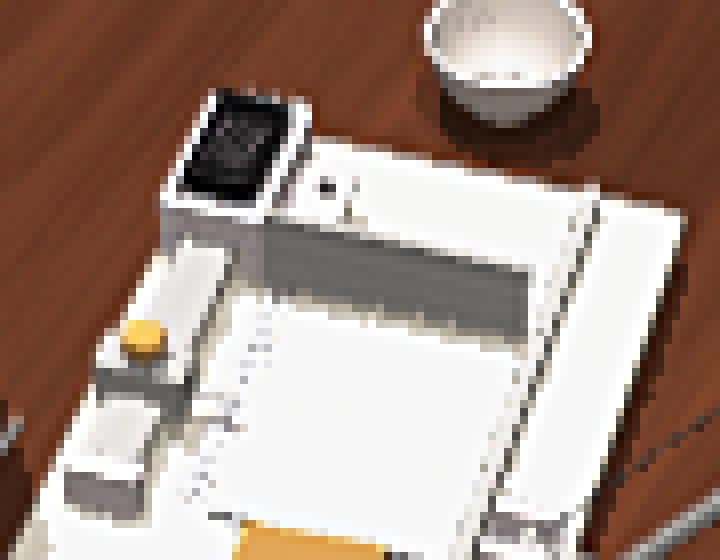

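Run:
```python
from h import *
from scipy.spatial.transform import Rotation as Ro
t=cv2.cvtColor(cv2.imread('pics/a_top.png'),cv2.COLOR_BGR2RGB); s=cv2.cvtColor(cv2.imread('pics/a_scene.png'),cv2.COLOR_BGR2RGB)
c=np.load('cut.npy'); O,yaw=c[:2],c[2]; R=np.array([[np.cos(yaw),-np.sin(yaw)],[np.sin(yaw),np.cos(yaw)]])
K=np.array([[145,190],[285,165],[300,240],[160,265]])/9+[200,190]-.5
Q,r=quad(t,K,half=2.5,m0=.2,m1=.8); print('top',Q.round(1),r)
print(np.array([R.T@(onz('top',p,.08)[:2]-O) for p in Q]).round(4), (R.T@(onz('top',Q.mean(0),.08)[:2]-O)).round(4))
K=np.array([[215,90],[300,105],[255,200],[183,187]])/8+[225,145]-.5
Q,r=quad(s,K,half=2,m0=.2,m1=.8); print('scene',Q.round(1),r)
print(np.array([R.T@(onz('scene',p,.08)[:2]-O) for p in Q]).round(4), (R.T@(onz('scene',Q.mean(0),.08)[:2]-O)).round(4))
# stop top front face in scene: far face top edges z=70?
def w2c(p): return (R.T@(p[:2]-O)).round(4)
# cheese in scene: top quad
cs,k=blobs(s,(12,90,190),(28,255,255),(240,205,280,265)); h=cv2.minAreaRect(cs[0]); print('cheese top scene',cv2.boxPoints(h),[w2c(onz('scene',p,.09)) for p in cv2.boxPoints(h)])
# plate top edge: gauge plate face line at z=.075 in top
for y in (.13,.14,.125): print(y,proj('top',np.r_[R@[.024,y]+O,.075]),proj('scene',np.r_[R@[.024,y]+O,.075]))
for n,px,z in(('mill',(371,225),.168),):print(n,onz('top',px,z))
o=ctrl.get_obs(); q=o['eef_rot']; M=Ro.from_quat(np.r_[q[1:],q[0]]).as_matrix(); print(M.round(3),ctrl.tcp_to_tips)
zz=M[:,2]; print('jaw angle',np.arctan2(zz[1],zz[0]))
for p in((-.085,.16),(-.085,.093),(.02,-.22)): print(p,R@p+O)
```

```text
top [[215.6 210.8]
 [230.9 207.5]
 [232.6 216.2]
 [217.4 219.2]] [0.06, 0.0, 0.07, 0.01]
[[-0.0678  0.2057]
 [-0.0673  0.1463]
 [-0.1011  0.1466]
 [-0.1008  0.2054]] [-0.0842  0.176 ]
scene [[252.5 156. ]
 [261.6 158.5]
 [256.2 170.4]
 [246.3 168.3]] [0.07, 0.06, 0.03, 0.09]
[[-0.0994  0.205 ]
 [-0.0639  0.2015]
 [-0.0638  0.1346]
 [-0.1003  0.1351]] [-0.0818  0.1686]
cheese top scene [[245.04012 240.45557]
 [254.05159 208.01431]
 [272.7221  213.20056]
 [263.71063 245.64182]] [array([-0.0009, -0.1818]), array([-0.0145, -0.048 ]), array([ 0.0483, -0.052 ]), array([ 0.0577, -0.1841])]
0.13 [230.51810668 183.56756212] [280.03740031 177.37999814]
0.14 [227.97303616 184.08452242] [280.78174406 175.50031203]
0.125 [231.79011966 183.30918806] [279.6627776  178.32603027]
mill [ 0.3913326  -0.39374881  0.168     ]
[[-0.     0.945  0.327]
 [ 0.002  0.327 -0.945]
 [-1.     0.    -0.002]] 0.011
jaw angle -1.2380662202272568
(-0.085, 0.16) [0.45365333 0.12106843]
(-0.085, 0.093) [0.46535197 0.05509767]
(0.02, -0.22) [ 0.62339088 -0.23476041]
```

>>> step_arm(
  xyz=[
    [15, 35, 0],
    [30, 75, 0],
    [45, 115, 0],
    [60, 155, 0],
    [75, 195, 0],
    [92, 235, 0],
    [107, 275, 0],
    [122, 315, 0],
    [137, 355, 0],
    [150, 390, 0],
  ],
  spin=[0.08, 0.16, 0.24, 0.32, 0.4, 0.48, 0.56, 0.64, 0.72, 0.8],
  fingers=[0, 0, 0, 0, 0, 0, 0, 0, 0, 0],
)

```text
time_s: 1.1
eef_pos: [0.338, -0.1514, 0.2421]
eef_rot: [0.691, 0.153, 0.69, -0.152]
wrist_force: [1.2, -0.4, -0.7]
opening: 0.0
```

>>> step_arm(
  xyz=[
    [15, 40, 0],
    [30, 80, 0],
    [47, 120, 0],
    [64, 160, 0],
    [80, 200, 0],
    [95, 240, 0],
    [107, 270, 0],
    [113.3, 289.4, 0],
    [113.3, 289.4, -50],
    [113.3, 289.4, -90],
  ],
  spin=[0.08, 0.16, 0.24, 0.32, 0.4, 0.48, 0.56, 0.614, 0.614, 0.614],
  fingers=[0, 0, 0, 0, 0, 0, 0, 0, 0, 0],
)

```text
time_s: 2.1
eef_pos: [0.4513, 0.1369, 0.1511]
eef_rot: [0.705, -0.063, 0.704, 0.063]
wrist_force: [-0.5, -0.1, -1.0]
opening: 0.001
```

Run:
```python
from h import *
for n,b in(('top',(190,180,274,242)),('scene',(220,130,310,200))):
    im=snap(n,'c'); x0,y0,x1,y1=b; cv2.imwrite(f'pics/c_{n}z.png',cv2.cvtColor(cv2.resize(im[y0:y1,x0:x1],None,fx=8,fy=8,interpolation=cv2.INTER_CUBIC),cv2.COLOR_RGB2BGR))
o=ctrl.get_obs(); print(o['eef_pos'],o['wrist_force'],o['time_s'])
tip=o['eef_pos']-[0,0,.011]; print(proj('top',tip),proj('scene',tip))
from scipy.spatial.transform import Rotation as Ro
q=o['eef_rot'];M=Ro.from_quat(np.r_[q[1:],q[0]]).as_matrix();print(np.arctan2(M[1,2],M[0,2]))
```

```text
[0.44638997 0.13598589 0.1468764 ] [-0.6303666  -0.49285206  0.45752609] 2.2
[223.17848328 214.17260691] [252.59551345 149.42405808]
0.17656805682449334
```

View pics/c_scenez.png

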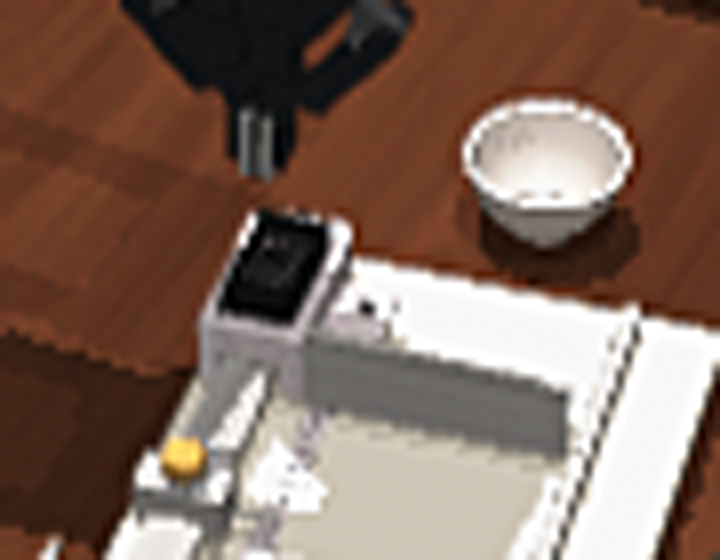

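View pics/c_topz.png

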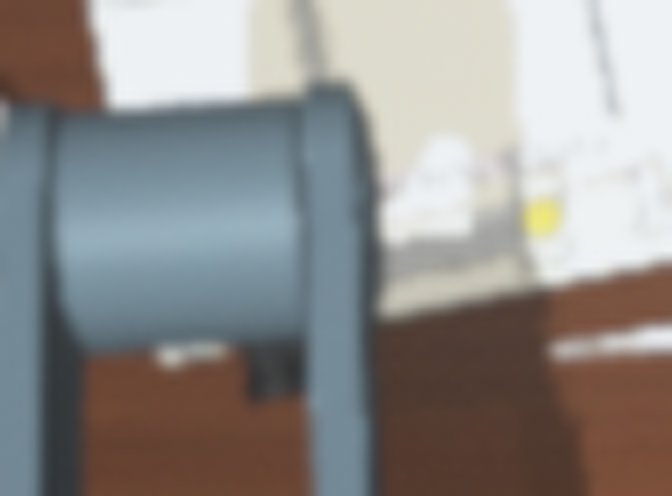

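>>> step_arm(
  xyz=[
    [0, 0, -20],
    [0, 0, -40],
    [0, 0, -40],
    [0, 0, -40],
    [0, 0, -40],
  ],
  spin=[0, 0, 0, 0, 0],
  fingers=[0, 0, 0, 0, 0],
)

```text
time_s: 2.7
eef_pos: [0.4525, 0.1359, 0.1142]
eef_rot: [0.705, -0.062, 0.703, 0.062]
wrist_force: [1.0, 0.7, 0.3]
opening: -0.002
```

>>> step_arm(
  xyz=[
    [0, 0, 0],
    [0, 0, 0],
    [0, 0, 0],
  ],
  spin=[0, 0, 0],
  fingers=[0, 0, 0],
)

```text
time_s: 3.0
eef_pos: [0.4514, 0.1359, 0.1128]
eef_rot: [0.705, -0.062, 0.704, 0.062]
wrist_force: [0.2, -0.0, -0.3]
opening: -0.001
```

Run:
```python
from h import *
for n,b in(('scene',(220,130,310,200)),):
    im=snap(n,'d'); x0,y0,x1,y1=b; cv2.imwrite(f'pics/d_{n}z.png',cv2.cvtColor(cv2.resize(im[y0:y1,x0:x1],None,fx=8,fy=8,interpolation=cv2.INTER_CUBIC),cv2.COLOR_RGB2BGR))
o=ctrl.get_obs(); print(o['eef_pos'],o['wrist_force'],o['time_s'])
```

```text
[0.45133939 0.13596583 0.11263442] [-0.25941897  0.27153857  0.01036277] 3.05
```

View pics/d_scenez.png

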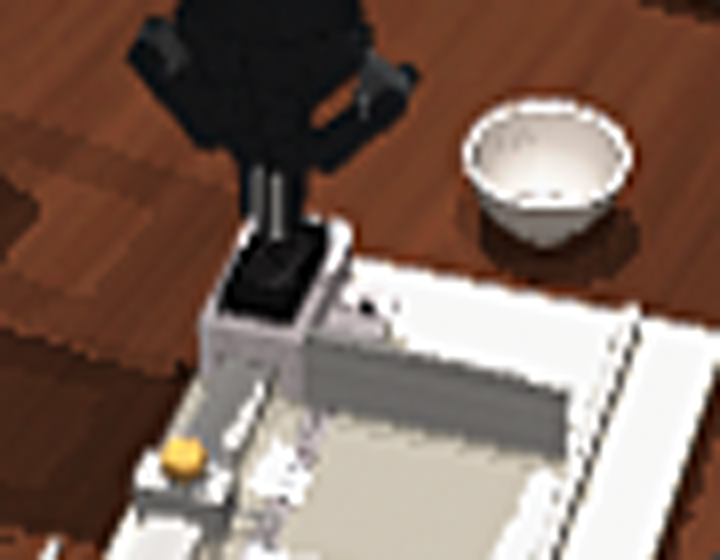

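>>> step_arm(
  xyz=[
    [0, 0, -8],
    [0, 0, -16],
    [0, 0, -20],
    [0, 0, -22],
    [0, 0, -23],
    [0, 0, -24],
    [0, 0, -24],
    [0, 0, -24],
  ],
  spin=[0, 0, 0, 0, 0, 0, 0, 0],
  fingers=[0, 0, 0, 0, 0, 0, 0, 0],
)

```text
time_s: 3.85
eef_pos: [0.4511, 0.136, 0.0885]
eef_rot: [0.704, -0.062, 0.704, 0.062]
wrist_force: [-2.3, 0.2, 1.8]
opening: -0.0
```

>>> step_arm(
  xyz=[
    [0, 0, -1],
    [0, 0, -2],
    [0, 0, -3],
    [0, 0, -3.5],
    [0, 0, -3.5],
    [0, 0, -3.5],
  ],
  spin=[0, 0, 0, 0, 0, 0],
  fingers=[0, 0, 0, 0, 0, 0],
)

```text
time_s: 4.45
eef_pos: [0.4513, 0.136, 0.0854]
eef_rot: [0.704, -0.062, 0.704, 0.062]
wrist_force: [-3.3, -1.0, 8.9]
opening: 0.002
```

>>> step_arm(
  xyz=[
    [0, 0, -0.5],
    [0.35, -2, -0.5],
    [0.87, -4.92, -0.5],
    [1.57, -8.86, -0.5],
    [2.27, -12.8, -0.5],
    [2.97, -16.74, -0.5],
    [3.67, -20.68, -0.5],
    [4.37, -24.6, -0.5],
    [5.24, -29.5, -0.5],
    [5.24, -29.5, -0.5],
  ],
  spin=[0, 0, 0, 0, 0, 0, 0, 0, 0, 0],
  fingers=[0, 0, 0, 0, 0, 0, 0, 0, 0, 0],
)

```text
time_s: 5.45
eef_pos: [0.4566, 0.106, 0.0848]
eef_rot: [0.704, -0.062, 0.704, 0.062]
wrist_force: [-4.4, -2.2, 8.1]
opening: -0.002
```

Run:
```python
from h import *
for n,b in(('scene',(220,130,310,200)),):
    im=snap(n,'e'); x0,y0,x1,y1=b; cv2.imwrite(f'pics/e_{n}z.png',cv2.cvtColor(cv2.resize(im[y0:y1,x0:x1],None,fx=8,fy=8,interpolation=cv2.INTER_CUBIC),cv2.COLOR_RGB2BGR))
o=ctrl.get_obs(); print(o['eef_pos'],o['wrist_force'],o['time_s'])
```

```text
[0.45657639 0.10597516 0.08485962] [-5.33100769 -2.55434341  8.55746175] 5.5
```

View pics/e_scenez.png

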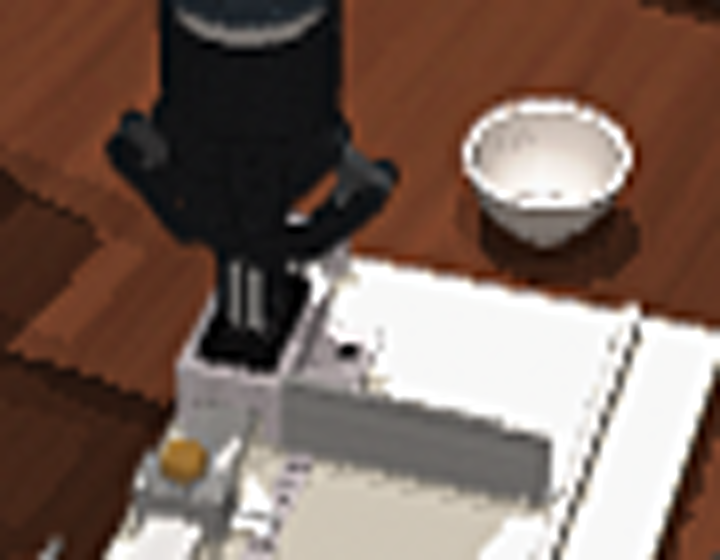

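>>> step_arm(
  xyz=[
    [0.5, -5, 0],
    [1.0, -10, 0],
    [1.7, -15, 0],
    [2.4, -20, 0],
    [3.1, -25, 0],
    [3.8, -30, 0],
    [4.6, -35, 0],
    [5.4, -40, 0],
    [6, -44, 0],
    [6, -44, 0],
  ],
  spin=[0, 0, 0, 0, 0, 0, 0, 0, 0, 0],
  fingers=[0, 0, 0, 0, 0, 0, 0, 0, 0, 0],
)

```text
time_s: 6.5
eef_pos: [0.4641, 0.0618, 0.0855]
eef_rot: [0.706, -0.062, 0.703, 0.062]
wrist_force: [-0.4, -0.6, 7.5]
opening: -0.0
```

Run:
```python
from h import *
for n,b in(('scene',(220,130,310,200)),):
    im=snap(n,'f'); x0,y0,x1,y1=b; cv2.imwrite(f'pics/f_{n}z.png',cv2.cvtColor(cv2.resize(im[y0:y1,x0:x1],None,fx=8,fy=8,interpolation=cv2.INTER_CUBIC),cv2.COLOR_RGB2BGR))
o=ctrl.get_obs(); print(o['eef_pos'],o['wrist_force'],o['time_s'])
```

```text
[0.46413788 0.06184403 0.08556205] [-0.66987176 -1.02891815  7.54753127] 6.55
```

View pics/f_scenez.png

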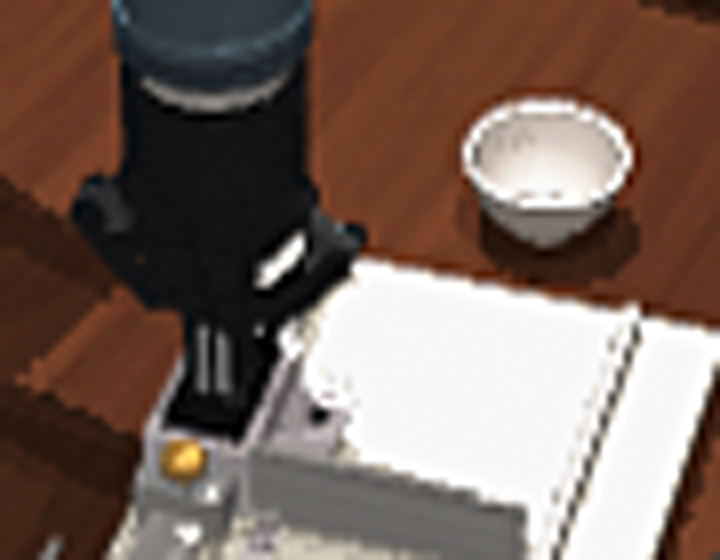

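>>> step_arm(
  xyz=[
    [0, 0, -1],
    [0.2, -1, -1],
    [0.35, -2, -1],
    [0.5, -3, -1],
    [0.7, -4, -1],
    [0.7, -4, -1],
  ],
  spin=[0, 0, 0, 0, 0, 0],
  fingers=[0, 0, 0, 0, 0, 0],
)

```text
time_s: 7.15
eef_pos: [0.4647, 0.0583, 0.0845]
eef_rot: [0.706, -0.062, 0.703, 0.062]
wrist_force: [-2.4, -0.4, 7.8]
opening: 0.0
```

>>> step_arm(
  xyz=[
    [0.2, -1, 0],
    [0.35, -2, 0],
    [0.5, -3, 0],
    [0.5, -3, 0],
  ],
  spin=[0, 0, 0, 0],
  fingers=[0, 0, 0, 0],
)

```text
time_s: 7.55
eef_pos: [0.4651, 0.0557, 0.0845]
eef_rot: [0.706, -0.062, 0.703, 0.062]
wrist_force: [-1.2, 2.9, 9.1]
opening: -0.004
```

>>> step_arm(
  xyz=[
    [0.2, -1, 0],
    [0.35, -2, 0],
    [0.35, -2, 0],
  ],
  spin=[0, 0, 0],
  fingers=[0, 0, 0],
)

```text
time_s: 7.85
eef_pos: [0.4653, 0.0543, 0.0844]
eef_rot: [0.706, -0.061, 0.703, 0.062]
wrist_force: [-1.2, 6.1, 8.3]
opening: -0.001
```

Run:
```python
from h import *
for n,b in(('scene',(220,130,310,200)),):
    im=snap(n,'g'); x0,y0,x1,y1=b; cv2.imwrite(f'pics/g_{n}z.png',cv2.cvtColor(cv2.resize(im[y0:y1,x0:x1],None,fx=8,fy=8,interpolation=cv2.INTER_CUBIC),cv2.COLOR_RGB2BGR))
o=ctrl.get_obs(); print(o['eef_pos'],o['wrist_force'],o['time_s'])
```

```text
[0.46531335 0.0543022  0.08442902] [-1.67058836  4.22993303  8.79510805] 7.9
```

View pics/g_scenez.png

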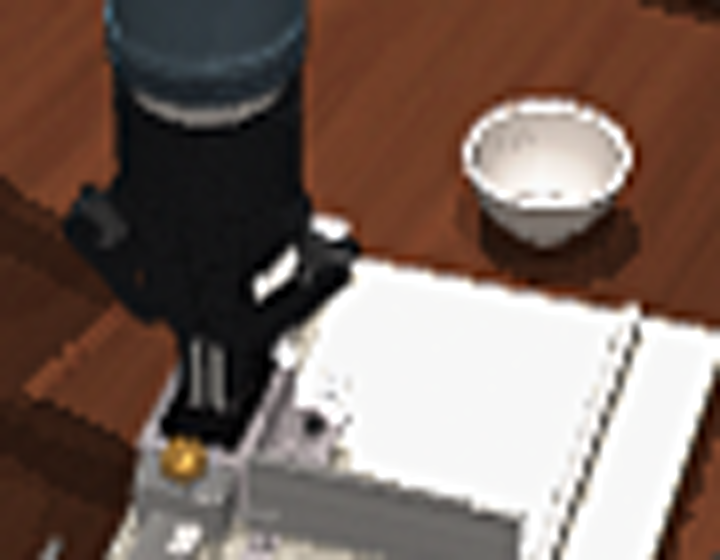

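>>> step_arm(
  xyz=[
    [0.2, -1, 0],
    [0.35, -2, 0],
    [0.5, -3, 0],
    [0.7, -4, 0],
    [0.7, -4, 0],
  ],
  spin=[0, 0, 0, 0, 0],
  fingers=[0, 0, 0, 0, 0],
)

```text
time_s: 8.4
eef_pos: [0.4659, 0.0503, 0.0844]
eef_rot: [0.705, -0.061, 0.703, 0.062]
wrist_force: [-0.8, 5.9, 7.8]
opening: 0.003
```

Run:
```python
from h import *
for n,b in(('scene',(220,130,310,200)),):
    im=snap(n,'i'); x0,y0,x1,y1=b; cv2.imwrite(f'pics/i_{n}z.png',cv2.cvtColor(cv2.resize(im[y0:y1,x0:x1],None,fx=8,fy=8,interpolation=cv2.INTER_CUBIC),cv2.COLOR_RGB2BGR))
    g=cv2.imread('pics/g_scene.png'); e=cv2.imread('pics/f_scene.png'); i=cv2.cvtColor(im,cv2.COLOR_RGB2BGR)
    cols=[]
    for a in(e,g,i): cols.append(cv2.resize(a[165:200,232:292],None,fx=4,fy=6,interpolation=cv2.INTER_NEAREST))
    cv2.imwrite('pics/i_cmp.png',np.hstack(cols))
    # plate top edge in each (right part)
    for a in (e,g,i): print(edge(a,[255,187],[284,193.5],half=5,m0=.1,m1=.9))
o=ctrl.get_obs(); print(o['eef_pos'],o['wrist_force'],o['time_s'])
```

```text
(array([270.16037, 188.97609], dtype=float32), array([0.97327816, 0.22962931], dtype=float32), 0.22918570041656494)
(array([269.93945, 189.96182], dtype=float32), array([0.95404947, 0.2996491 ], dtype=float32), 0.3099006712436676)
(array([271.26422, 190.74101], dtype=float32), array([0.96694344, 0.25499102], dtype=float32), 0.20447444915771484)
[0.46595007 0.05032692 0.0843891 ] [-0.92173151  4.4250776   8.56508916] 8.45
```

View pics/i_cmp.png

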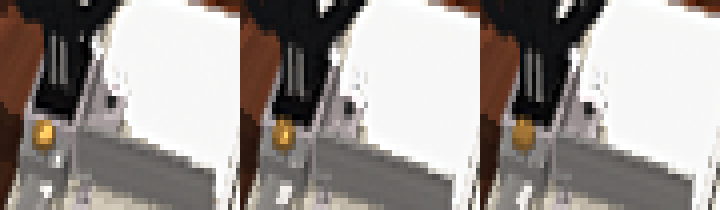

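View pics/i_scenez.png

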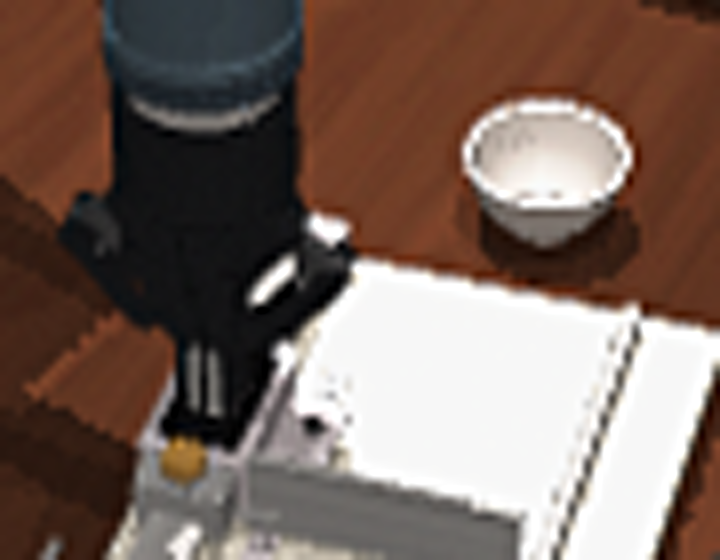

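>>> step_arm(
  xyz=[
    [0, 0, 1],
    [0, 0, 2],
    [0, 0, 3],
    [0, 0, 4],
    [0, 0, 6],
    [0, 0, 15],
    [0, 0, 40],
    [0, 0, 80],
    [0, 0, 115],
    [0, 0, 115],
  ],
  spin=[0, 0, 0, 0, 0, 0, 0, 0, 0, 0],
  fingers=[0, 0, 0, 0, 0, 0, 0, 0, 0, 0],
)

```text
time_s: 9.45
eef_pos: [0.468, 0.0488, 0.2039]
eef_rot: [0.708, -0.063, 0.701, 0.061]
wrist_force: [0.8, 0.3, 1.0]
opening: 0.002
```

Run:
```python
from h import *
for n,b in(('scene',(220,130,310,200)),):
    im=snap(n,'j'); x0,y0,x1,y1=b; cv2.imwrite(f'pics/j_{n}z.png',cv2.cvtColor(cv2.resize(im[y0:y1,x0:x1],None,fx=8,fy=8,interpolation=cv2.INTER_CUBIC),cv2.COLOR_RGB2BGR))
o=ctrl.get_obs(); print(o['eef_pos'],o['wrist_force'],o['time_s'])
```

```text
[0.46653216 0.04897354 0.20129755] [-0.26502932  0.72340019 -0.08642784] 9.5
```

View pics/j_scenez.png

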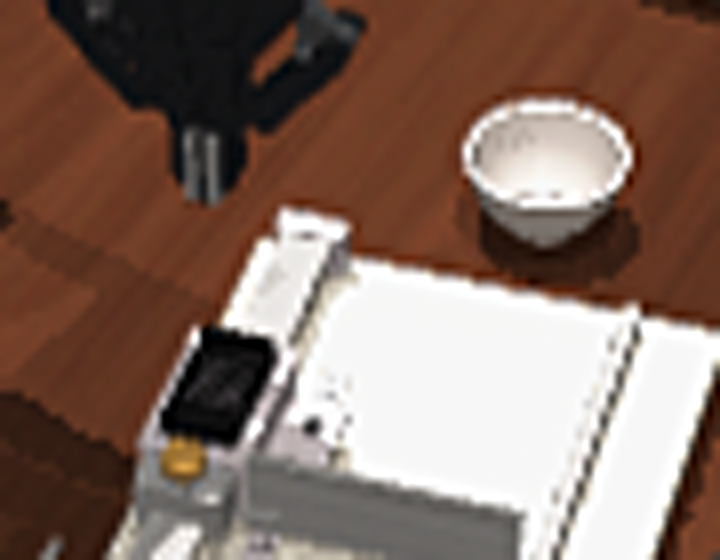

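>>> step_arm(
  xyz=[
    [15, -28, 0],
    [35, -60, 0],
    [56, -95, 0],
    [77, -130, 0],
    [98, -165, 0],
    [119, -200, 0],
    [140, -236, 0],
    [154, -260, 0],
    [160.4, -271, 0],
    [160.4, -271, 0],
  ],
  spin=[0, 0, 0, 0, 0, 0, 0, 0, 0, 0],
  fingers=[0, 0, 10, 20, 30, 30, 30, 30, 30, 30],
)

```text
time_s: 10.5
eef_pos: [0.6246, -0.2225, 0.1966]
eef_rot: [0.704, -0.061, 0.705, 0.062]
wrist_force: [0.0, 0.2, 0.5]
opening: 0.301
```

>>> step_arm(
  xyz=[
    [0, 0, 0],
    [0, 0, -20],
    [0, 0, -40],
    [0, 0, -60],
    [0, 0, -80],
    [0, 0, -95],
    [0, 0, -95],
    [0, 0, -95],
    [0, 0, -95],
  ],
  spin=[0, 0, 0, 0, 0, 0, 0, 0, 0],
  fingers=[30, 30, 30, 30, 30, 30, 30, 30, 30],
)

```text
time_s: 11.4
eef_pos: [0.6259, -0.2217, 0.1048]
eef_rot: [0.705, -0.063, 0.704, 0.062]
wrist_force: [0.3, -0.0, 0.4]
opening: 0.3
```

Run:
```python
from h import *
from scipy.spatial.transform import Rotation as Ro
b=(200,160,300,275)
im=snap('scene','k'); x0,y0,x1,y1=b; cv2.imwrite('pics/k_z.png',cv2.cvtColor(cv2.resize(im[y0:y1,x0:x1],None,fx=5,fy=5,interpolation=cv2.INTER_CUBIC),cv2.COLOR_RGB2BGR))
c=np.load('cut.npy'); O,yaw=c[:2],c[2]; R=np.array([[np.cos(yaw),-np.sin(yaw)],[np.sin(yaw),np.cos(yaw)]])
o=ctrl.get_obs(); print(o['eef_pos'],R.T@(o['eef_pos'][:2]-O),o['wrist_force'],o['time_s'],o['opening'])
q=o['eef_rot'];M=Ro.from_quat(np.r_[q[1:],q[0]]).as_matrix();print(np.arctan2(M[1,2],M[0,2])-yaw)
print('ring',R.T@(onz('top',(170+453/3.4,100+328/3.4),.068)[:2]-O))
```

```text
[ 0.62588488 -0.22182386  0.10486696] [ 0.0247145  -0.20769765] [ 0.14147805 -0.80092739 -1.33186972] 11.45 0.30314983773836324
0.0006886079450396931
ring [-0.0811195  -0.13579818]
```

View pics/k_z.png

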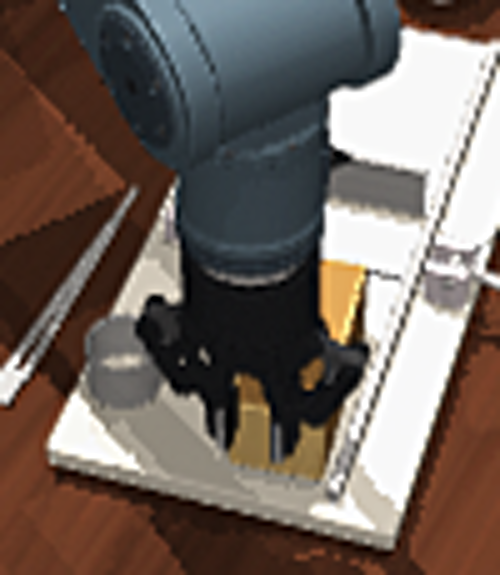

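>>> step_arm(
  xyz=[
    [0, 0, -15],
    [0, 0, -30],
    [0, 0, -42],
    [0, 0, -42],
    [2, 8, -42],
    [-1, 9, -42],
    [-1.7, 10, -42],
    [-2.6, 15, -42],
    [-3.5, 20, -42],
    [-3.5, 20, -42],
  ],
  spin=[0, 0, 0, 0, 0, 0, 0, 0, 0, 0],
  fingers=[30, 30, 30, 30, 30, 30, 30, 30, 30, 30],
)

```text
time_s: 12.45
eef_pos: [0.6218, -0.2011, 0.0619]
eef_rot: [0.705, -0.063, 0.704, 0.062]
wrist_force: [0.5, 0.0, 1.2]
opening: 0.3
```

Run:
```python
from h import *
b=(200,160,300,275)
im=snap('scene','l'); x0,y0,x1,y1=b; cv2.imwrite('pics/l_z.png',cv2.cvtColor(cv2.resize(im[y0:y1,x0:x1],None,fx=5,fy=5,interpolation=cv2.INTER_CUBIC),cv2.COLOR_RGB2BGR))
c=np.load('cut.npy'); O,yaw=c[:2],c[2]; R=np.array([[np.cos(yaw),-np.sin(yaw)],[np.sin(yaw),np.cos(yaw)]])
o=ctrl.get_obs(); print(o['eef_pos'],R.T@(o['eef_pos'][:2]-O),o['wrist_force'],o['time_s'],o['opening'])
```

```text
[ 0.62176109 -0.20117077  0.06183415] [ 0.02426023 -0.18664179] [0.16005587 0.72792895 1.62372099] 12.5 0.2990002774578607
```

View pics/l_z.png

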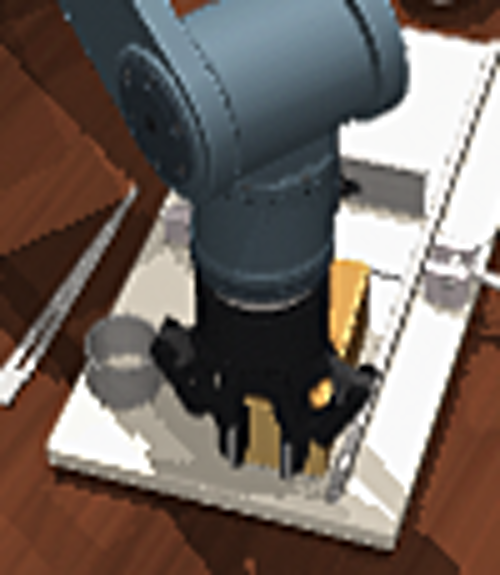

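>>> step_arm(
  xyz=[
    [-0.5, 3, 0],
    [-1.4, 7.9, 0],
    [-2.3, 12.8, 0],
    [-3.1, 17.7, 0],
    [-4, 22.6, 0],
    [-4.9, 27.6, 0],
    [-5.8, 32.5, 0],
    [-6.6, 37.4, 0],
    [-7.5, 42.3, 0],
    [-7.5, 42.3, 0],
  ],
  spin=[0, 0, 0, 0, 0, 0, 0, 0, 0, 0],
  fingers=[30, 30, 30, 30, 30, 30, 30, 30, 30, 30],
)

```text
time_s: 13.5
eef_pos: [0.6144, -0.1584, 0.0618]
eef_rot: [0.705, -0.062, 0.704, 0.062]
wrist_force: [0.2, -2.2, 5.8]
opening: 0.298
```

```bash
cat >> h.py <<'E'
def look(tag,b=(200,160,300,275)):
    im=snap('scene',tag); x0,y0,x1,y1=b; cv2.imwrite(f'pics/{tag}_z.png',cv2.cvtColor(cv2.resize(im[y0:y1,x0:x1],None,fx=5,fy=5,interpolation=cv2.INTER_CUBIC),cv2.COLOR_RGB2BGR))
    c=np.load('cut.npy'); O,yaw=c[:2],c[2]; R=np.array([[np.cos(yaw),-np.sin(yaw)],[np.sin(yaw),np.cos(yaw)]])
    o=ctrl.get_obs(); print(o['eef_pos'],R.T@(o['eef_pos'][:2]-O),o['wrist_force'],o['torque'],o['time_s'],o['opening'])
    return im
E
python3 -c "
from h import *
look('m')"
```

```text
[ 0.61439772 -0.15842552  0.06179112] [ 0.02447358 -0.14326748] [ 1.07580421 -1.39377549  6.85692439] [-0.20005156 -0.09153737  0.01662606] 13.55 0.30072404538030295
```

View pics/m_z.png

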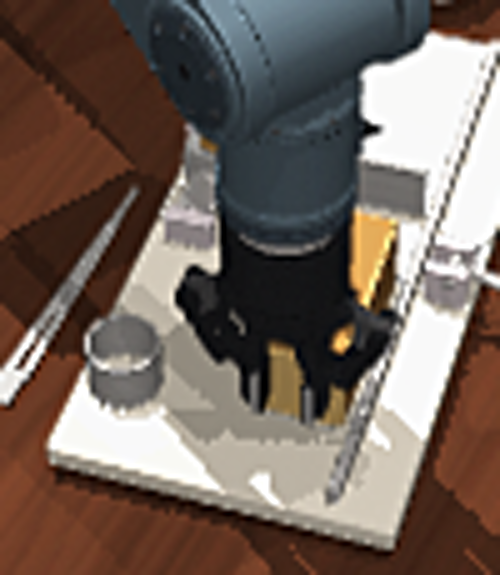

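>>> step_arm(
  xyz=[
    [0, 0, 0],
    [0, 0, 0],
  ],
  spin=[0, 0],
  fingers=[30, 30],
)

```text
time_s: 13.75
eef_pos: [0.6144, -0.1584, 0.0618]
eef_rot: [0.705, -0.062, 0.704, 0.062]
wrist_force: [1.5, -2.0, 6.5]
opening: 0.301
```

>>> step_arm(
  xyz=[
    [0, 0, 1],
    [0, 0, 2],
    [0, 0, 2],
  ],
  spin=[0, 0, 0],
  fingers=[30, 30, 30],
)

```text
time_s: 14.05
eef_pos: [0.6133, -0.1583, 0.0626]
eef_rot: [0.704, -0.062, 0.705, 0.063]
wrist_force: [1.0, -0.1, 0.5]
opening: 0.302
```

>>> step_arm(
  xyz=[
    [0.2, -1, 0],
    [0.2, -1, 3],
    [0.2, -1, 7],
    [0.2, -1, 7],
  ],
  spin=[0, 0, 0, 0],
  fingers=[30, 30, 30, 30],
)

```text
time_s: 14.45
eef_pos: [0.6147, -0.1604, 0.0711]
eef_rot: [0.705, -0.062, 0.704, 0.062]
wrist_force: [0.5, -0.2, 0.2]
opening: 0.299
```

>>> step_arm(
  xyz=[
    [-0.9, 5, 0],
    [-1.6, 9, 0],
    [-2.3, 13, 0],
    [-3, 17, 0],
    [-3.7, 21, 0],
    [-4.4, 25, 0],
    [-5.1, 29, 0],
    [-5.1, 29, 0],
  ],
  spin=[0, 0, 0, 0, 0, 0, 0, 0],
  fingers=[30, 30, 30, 30, 30, 30, 30, 30],
)

```text
time_s: 15.25
eef_pos: [0.609, -0.1303, 0.0702]
eef_rot: [0.704, -0.062, 0.704, 0.063]
wrist_force: [0.7, -2.9, 1.8]
opening: 0.299
```

```bash
python3 -c "
from h import *
look('n')"
```

```text
[ 0.60879221 -0.13034305  0.06989356] [ 0.02385756 -0.11463765] [-0.07633801 -1.61417963  1.19562599] [-0.23191049 -0.18372425 -0.01526327] 15.3 0.3012011263793472
```

View pics/n_z.png

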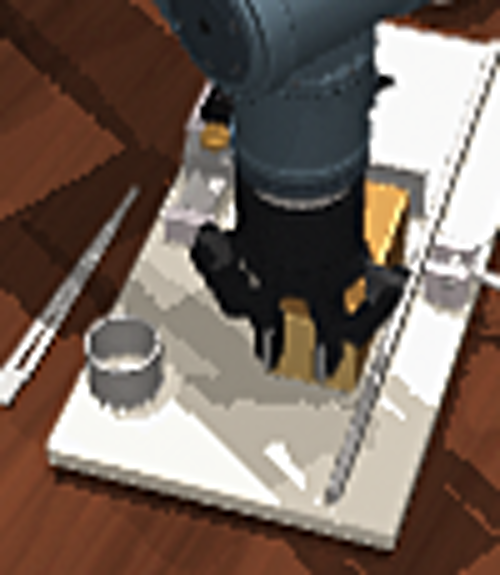

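>>> step_arm(
  xyz=[
    [-0.7, 4, 0],
    [-1.4, 8, 0],
    [-2.1, 12, 0],
    [-2.8, 16, 0],
    [-3.5, 20, 0],
    [-4.1, 23, 0],
    [-4.5, 25, 0],
    [-4.5, 25, 0],
  ],
  spin=[0, 0, 0, 0, 0, 0, 0, 0],
  fingers=[30, 30, 30, 30, 30, 30, 30, 30],
)

```text
time_s: 16.1
eef_pos: [0.6043, -0.1054, 0.07]
eef_rot: [0.704, -0.062, 0.705, 0.063]
wrist_force: [-0.5, -0.4, 0.4]
opening: 0.295
```

>>> step_arm(
  xyz=[
    [-0.2, 1, 0],
    [-0.35, 2, 0],
    [-0.35, 2, 0],
  ],
  spin=[0, 0, 0],
  fingers=[30, 30, 30],
)

```text
time_s: 16.4
eef_pos: [0.6042, -0.1042, 0.0702]
eef_rot: [0.704, -0.062, 0.704, 0.062]
wrist_force: [-0.2, -0.4, -0.8]
opening: 0.302
```

```bash
python3 -c "
from h import *
look('o')"
```

```text
[ 0.604234   -0.10414489  0.07025217] [ 0.02394375 -0.08804604] [0.50458009 0.51896863 0.27455507] [-0.14099813 -0.00878747 -0.01457125] 16.45 0.2990542794242447
```

View pics/o_z.png

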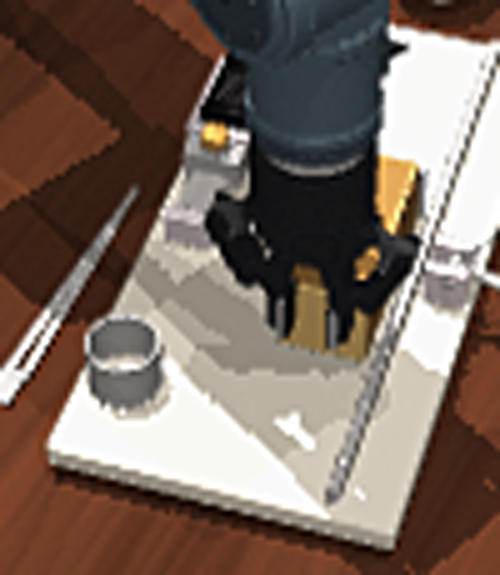

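>>> step_arm(
  xyz=[
    [-0.2, 1, 0],
    [-0.35, 2, 0],
    [-0.5, 3, 0],
  ],
  spin=[0, 0, 0],
  fingers=[30, 30, 30],
)

```text
time_s: 16.75
eef_pos: [0.6038, -0.1013, 0.0703]
eef_rot: [0.704, -0.062, 0.704, 0.062]
wrist_force: [1.6, -1.2, -1.6]
opening: 0.301
```

>>> step_arm(
  xyz=[
    [-0.2, 1, 0],
    [-0.2, 1, 0],
  ],
  spin=[0, 0],
  fingers=[30, 30],
)

```text
time_s: 16.95
eef_pos: [0.6036, -0.1, 0.0703]
eef_rot: [0.704, -0.062, 0.704, 0.062]
wrist_force: [-0.3, -1.8, -0.1]
opening: 0.297
```

>>> step_arm(
  xyz=[
    [-0.2, 1, 0],
    [-0.2, 1, 0],
  ],
  spin=[0, 0],
  fingers=[30, 30],
)

```text
time_s: 17.15
eef_pos: [0.6035, -0.0999, 0.0704]
eef_rot: [0.704, -0.063, 0.704, 0.062]
wrist_force: [0.8, -4.4, -1.7]
opening: 0.302
```

>>> step_arm(
  xyz=[
    [-0.2, 1, 0],
    [-0.2, 1, 0],
  ],
  spin=[0, 0],
  fingers=[30, 30],
)

```text
time_s: 17.35
eef_pos: [0.6035, -0.0997, 0.0706]
eef_rot: [0.705, -0.063, 0.704, 0.061]
wrist_force: [-0.8, -7.7, -1.7]
opening: 0.299
```

```bash
python3 -c "
from h import *
look('p')"
```

```text
[ 0.60350939 -0.09973061  0.07059471] [ 0.02400103 -0.08357305] [ 0.51378516 -8.59002847 -1.87276408] [-1.23608702  0.00444165 -0.06001357] 17.4 0.301386124619864
```

View pics/p_z.png

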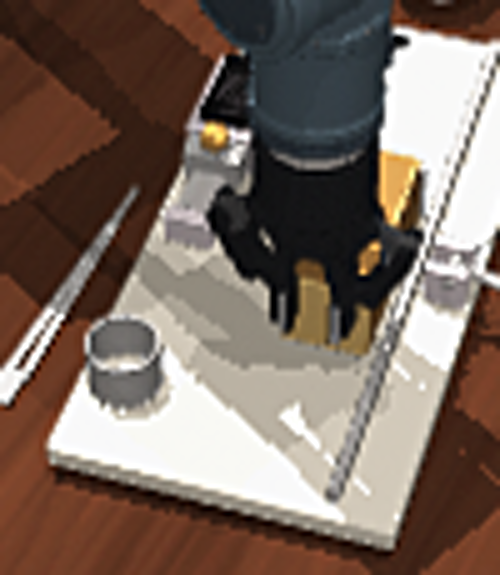

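>>> step_arm(
  xyz=[
    [-0.2, 1, 0],
    [-0.2, 1, 0],
    [-0.2, 1, 0],
  ],
  spin=[0, 0, 0],
  fingers=[30, 30, 30],
)

```text
time_s: 17.7
eef_pos: [0.6035, -0.0996, 0.0708]
eef_rot: [0.705, -0.063, 0.704, 0.061]
wrist_force: [-0.4, -11.3, -2.1]
opening: 0.299
```

>>> step_arm(
  xyz=[
    [0.35, -2, 0],
    [0.9, -5, 0],
    [1.7, -10, 0],
    [3.5, -20, 0],
    [5.3, -30, 0],
    [5.3, -30, 30],
    [5.3, -30, 75],
    [5.3, -30, 120],
    [5.3, -30, 130],
    [5.3, -30, 130],
  ],
  spin=[0, 0, 0, 0, 0, 0, 0, 0, 0, 0],
  fingers=[30, 30, 30, 30, 30, 30, 30, 30, 30, 30],
)

```text
time_s: 18.7
eef_pos: [0.61, -0.1285, 0.2033]
eef_rot: [0.706, -0.063, 0.703, 0.061]
wrist_force: [-0.5, -0.7, -0.4]
opening: 0.303
```

>>> step_arm(
  xyz=[
    [-10, -40, 0],
    [-20, -85, 0],
    [-30, -130, 0],
    [-40, -175, 0],
    [-60, -215, 0],
    [-80, -255, 0],
    [-100, -290, 0],
    [-120, -325, 0],
    [-140, -350, 0],
    [-140, -350, 0],
  ],
  spin=[0, 0, 0, 0, 0, 0, 0, 0, 0, 0],
  fingers=[30, 30, 30, 30, 30, 30, 30, 30, 30, 30],
)

```text
time_s: 19.7
eef_pos: [0.4644, -0.4803, 0.1973]
eef_rot: [0.704, -0.059, 0.706, 0.061]
wrist_force: [-0.5, 0.6, 0.2]
opening: 0.3
```

```bash
python3 -c "
from h import *
look('q')
t=snap('top','q'); cv2.imwrite('pics/q_tz.png',cv2.cvtColor(cv2.resize(t[140:230,195:325],None,fx=6,fy=6,interpolation=cv2.INTER_CUBIC),cv2.COLOR_RGB2BGR))"
```

```text
[ 0.46591569 -0.47832649  0.1974169 ] [-0.17758435 -0.43232827] [ 0.27905488  0.93141912 -0.24351478] [0.03974742 0.03044367 0.03735448] 19.75 0.29734202718563996
```

View pics/q_z.png

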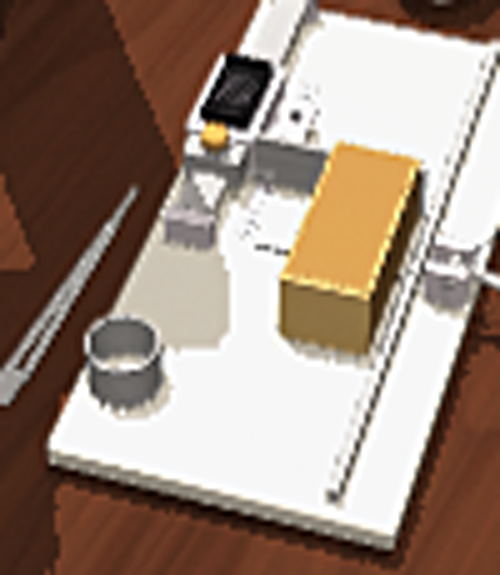

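View pics/q_tz.png

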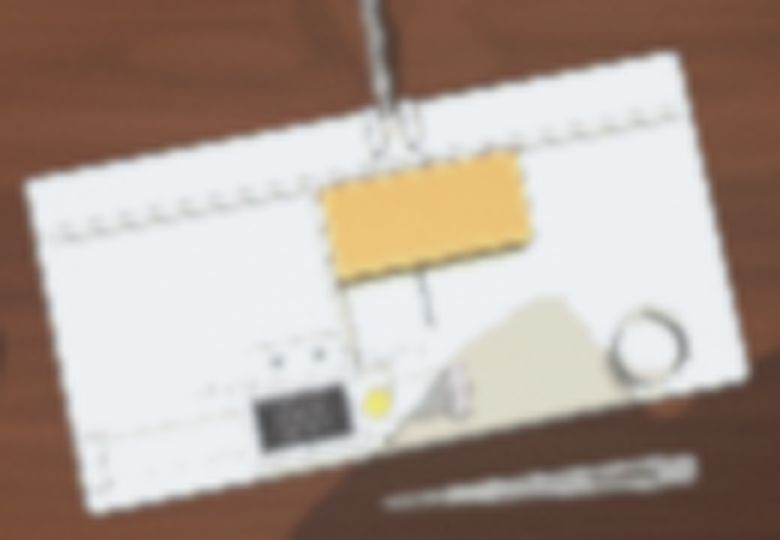

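Gauge at the stop, cheese flush against the plate. One numeric check of the gaps and angles.

Run:
```python
from h import *
t=cv2.cvtColor(cv2.imread('pics/q_top.png'),cv2.COLOR_BGR2RGB)
c=np.load('cut.npy'); O,yaw=c[:2],c[2]; R=np.array([[np.cos(yaw),-np.sin(yaw)],[np.sin(yaw),np.cos(yaw)]])
w=lambda p,z:(R.T@(onz('top',p,z)[:2]-O)).round(4)
C=np.array([[322,188],[520,152],[532,240],[340,280]])/6+[195,140]-.5
Q,r=quad(t,C,half=2.5,chan=2); V=np.array([w(p,.09) for p in Q]);print('cheese',V,r)
d=(V[0]+V[3]-V[1]-V[2]);print('yaw rel',np.arctan2(-d[0],d[1]),'end-face slope',np.arctan2((V[0]-V[3])[1],(V[0]-V[3])[0]),'mean end y',V[[0,3]].mean(0),V[[1,2]].mean(0))
K=np.array([[255,400],[345,385],[352,435],[265,452]])/6+[195,140]-.5
Q,r=quad(t,K,half=2.5,m0=.2,m1=.8); k=w(Q.mean(0),.08);print('key',k,'face',k[1]-.038)
cs,m=blobs(t,(15,70,100),(35,255,255),(253,203,264,211),1); M=np.argwhere(m)[:,::-1].mean(0);print('stop face',w(M,.08)[1]+.010)
```

```text
cheese [[ 0.0579  0.0554]
 [ 0.059  -0.0738]
 [-0.0086 -0.0718]
 [-0.009   0.0577]] [0.06, 0.09, 0.05, 0.21]
yaw rel 0.005798156902398884 end-face slope -0.03436613559624756 mean end y [0.02445 0.05655] [ 0.0252 -0.0728]
key [-0.0846  0.0948] face 0.056799999999999996
stop face 0.056600000000000004
```

Run:
```python
from h import *
s=cv2.cvtColor(cv2.imread('pics/q_scene.png'),cv2.COLOR_BGR2RGB)
c=np.load('cut.npy'); O,yaw=c[:2],c[2]; R=np.array([[np.cos(yaw),-np.sin(yaw)],[np.sin(yaw),np.cos(yaw)]])
w=lambda p,z:(R.T@(onz('scene',p,z)[:2]-O)).round(4)
C=np.array([[338,143],[420,160],[370,297],[282,278]])/5+[200,160]-.5
Q,r=quad(s,C,half=2.5,m0=.15,m1=.85,chan=2); V=np.array([w(p,.09) for p in Q]);print(Q,V,r)
for i in range(4):
    d=V[(i+1)%4]-V[i];print(i,d,np.degrees(np.arctan2(d[1],d[0])))
a=cv2.imread('pics/q_scene.png')[180:225,240:295];cv2.imwrite('pics/q_e.png',cv2.resize(a,None,fx=12,fy=12,interpolation=cv2.INTER_NEAREST))
```

```text
[[268.1214  187.97356]
 [283.90976 191.40036]
 [273.57947 219.4201 ]
 [254.43369 215.35278]] [[ 0.0031  0.0527]
 [ 0.0573  0.0526]
 [ 0.0578 -0.0764]
 [-0.004  -0.0777]] [0.08, 0.07, 0.16, 0.15]
0 [ 5.42e-02 -1.00e-04] -0.10571165036867877
1 [ 0.0005 -0.129 ] -89.77792444730655
2 [-0.0618 -0.0013] -178.79492670054555
3 [0.0071 0.1304] 86.8834451492911
```

View pics/q_e.png

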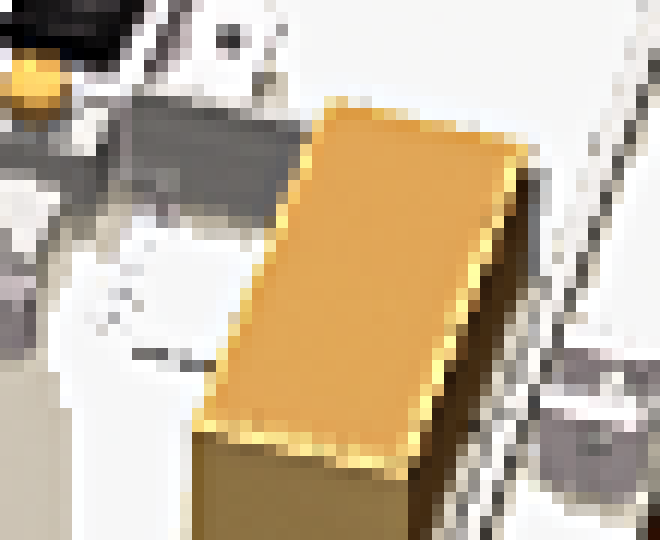

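Square in the scene view to well under a degree (the end face reads -0.1° and the fence-side edge is parallel to y within 0.2°), so I'm handing in.

```bash
python3 -c "
from h import *
print(hand_in())"
```

```text
the job is handed in; nothing more can be done
None
```

The gauge is at the clamped stop with its brake on, the cheese rests against the gauge plate, and I have handed the job in. It took about 20 s of the 54 s. No verdict came back.

**Gauge:** I pressed the middle of the thumb key about 3.5 mm down with the shut fingertips, at 8–9 N. With the key held down I slid the gauge about 81 mm, until it met the stop and the fingertip slipped in the well. Then I let the key spring up. In the last top view the gauge face is 56.8 mm from the wire and the stop face 56.6 mm.

**Cheese:** I pushed it with the two slightly opened fingertips until it stalled against the plate at about 11 N. That is well under the 20 N the brake holds, and the gauge read as still at the stop afterwards. Then I moved the arm clear.

**Squareness:** The last top view puts the cheese end at 56.5 mm and its long edges within 0.5° of the board. The scene view puts the end edge at 0.1° and the fence-side edge at 0.2°.

**Checks that disagreed:**
- The short edges in the top view read about 2° off, and the left long edge in the scene view about 3° off. I took both as pixel noise.
- The scene view puts the cheese end about 3 mm nearer the wire than the top view does. That offset is close to the difference between the two cameras.
- Early in the cheese push, part of the gripper pressed down on something with about 7 N, probably the top of the cheese. I raised the tool 9 mm and it stopped.

The ring and tweezers look unmoved in the last pictures. I did not measure the other things on the table, but nothing came near them.

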